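# Mix a bottle of stain on the touch mixer and hold it up for inspection

### The job

Mix the stain in the red-capped bottle: take it out of the rack, press it upright onto the mixer's round head until the head is all the way down, and keep it down for two seconds. Then lift it off and finish holding it, still and upright, about 10 cm above the middle of the head, so that I can look from below for pigment left on the glass; the program ends with the bottle in the gripper. Keep the bottle upright throughout and leave everything else where it is.

Things in the scene. Friction and masses are not known exactly. Their poses are not given: they have to be found in the camera images.
- bottle_red: amber glass stain bottle, red cap, red stripe on its paper label, 0.1 to 0.2 kg: body 42 mm in diameter up to 60 mm above the underside, shoulder narrowing to 26 mm at 70 mm, cap 31 mm in diameter from 70 mm to the top at 92 mm. Origin: centre of the underside, z up to the cap. Starts in one of the rack's four holes. May be gripped firmly (40 N) round body or cap.
- bottle_black: stain bottle of amber glass with a black cap, same size and shape as bottle_red; stands in another hole of the rack; origin at the centre of its underside, z up. To be left in its hole.
- bottle_white: stain bottle of amber glass with a white cap, same size and shape as bottle_red; stands in another hole of the rack; origin at the centre of its underside, z up. To be left in its hole.
- bottle_yellow: stain bottle of amber glass with a yellow cap, same size and shape as bottle_red; stands in another hole of the rack; origin at the centre of its underside, z up. To be left in its hole.
- rack: fixed pale wooden block, 66 mm (x) by 284 mm (y), 30 mm high; four round blind holes, 45 mm in diameter, 15 mm deep, in a row along its y at -102, -34, +34, +102 mm: a bottle stands in each, underside 15 mm and top 107 mm above the bench. Origin: centre of the underside, z up. Which bottle is in which hole varies; rack and mixer may swap sides.
- mixer: touch mixer, fixed to the bench: white housing 145 mm (x) by 124 mm (y), 70 mm high, sloping panel with knob and switch on its -x side, round black head on top. Origin on the bench exactly under the head's axis, z up. The head's floor is 90 mm above the origin at rest, its rim 94 mm.
- head_top (a point): centre of the floor of the mixer's round head (moves with it), 90 mm above the bench at rest, 84 mm fully down. The head is a flat dish: floor 60 mm in diameter, rim 5 mm thick and 4 mm high, 70 mm outside; a bottle stands in it with 9 mm to spare all round.
- mixer_head (a joint): how far the mixer's sprung head is pressed down, in m: 0 at rest, 0.006 fully down against its stop. It starts to give at about 5 N, needs about 10 N to be fully down, and springs back by itself; a standing bottle alone does not press it down.
- stummel_a: dark briar pipe bowl without mouthpiece, 41 mm in diameter and 46 mm high, with a 17 mm thick shank reaching 58 mm from the bowl's axis along its -x; origin under the bowl's axis on the underside. Bystander.
- stummel_b: lighter briar pipe bowl, same shape, size and origin as stummel_a. Bystander.
- wax_tin: closed round wax tin with a green lid, 75 mm in diameter, 27 mm high; origin at the centre of the underside. Bystander.
- brush: wooden brush, 170 mm long, lying flat along its x axis, handle to its -x. Bystander.
Mind the look-alikes: they are no part of the job. What is shaped like the bottle_red but pink, purple or turquoise is not meant.

How it is judged:
By the outcome, as a careful person would: the job done as asked, in the order asked, and still so for the second after the job is handed in, while the arm keeps its last pose, push and grip.
It also fails if it takes over 51 s, if anything falls off the work surface, if the arm or the gripper's body presses on something with over 40 N, if the wrist force passes 120 N, or if a joint passes its speed limit or range.

### The arm

A 6-joint arm with a two-finger parallel gripper is mounted at the origin on the work surface. World frame = base frame: x ahead of the robot, y to its left, z up, the work surface at z = 0. Lengths are in mm, angles in rad, forces in N, time in s.
With the tool pointing down it reaches from about 275 to 1000 mm from the base axis. Payload 8.4 kg.
Tool frame: the origin (TCP) lies between the finger pads; the fingertips stand 17 mm ahead of it and the grasp point (between the pads) lies 2 mm behind it; z points along the fingers, y is the line along which they close (so a half turn about z gives the same grasp; the last joint's range is limited). The gripper opens to 85 mm and grips with 20 to 120 N. Pads are 22 mm wide; open, the fingers measure 114 mm over their backs; the gripper's body (76 mm by 85 mm) begins 54 mm behind the grasp point. The pads swing forward as they close: fully open they stand 13 mm farther back than shut.
Start: joints at [-1.24, 0.353, 1.633, -0, 1.155, -0.002], TCP at [204.18, -590.71, 248.281] pointing down, gripper open.
Joint ranges: [-2.63, 2.63], [-0.92, 2.1], [0.06, 2.66], [-1.3, 4.44], [0, 2.69], [-3.02, 3.02]. Speed limits (rad/s): [2.22, 2.22, 2.79, 3.14, 3.14, 3.14].

### API

Orientations are given as [roll, pitch, yaw] about the fixed x, y, z axes, in that order (R = Rz(yaw) Ry(pitch) Rx(roll)).
In Python, from rig import sense, grab_frame, sign_off gives the robot as it stands. The module is installed in compiled form; this text tells all that it offers.
- The arm moves only by the tool send_rows, never from a script. Its argument "moves" is a list that holds one entry, the list of rows, each a list of 7 numbers: the shift along the world's x, y, z in m, then the turn, a rotation vector about the world's x, y, z in rad, then the opening, from -1 (shut) to 1 (fully open). In form: [[[dx, dy, dz, rx, ry, rz, jaw], ...]]. A call has 1 to 10 rows; each row shifts and turns the commanded pose from where the row before left it; what a row does not reach is not made up. A row lasts 1/10 s, in which the tool goes at most 50 mm and 8.59 degrees, less where a joint would pass 70% of its speed; a pose out of reach is approached as far as the arm can. A call with a gripper value outside its range is refused whole. The fingers move at their own pace and stop on an object; "grip_force" is the grip in N (left out, the last holds). Time passes only in rows, so rows that do not move let the fingers close. It gives the time, the measured TCP pose, the force, the opening and the grip force at its end, in the units of the state.
- sense(): the state, without advancing time (a new reading comes with each control period).
- grab_frame(name): name is "scene" or "top"; returns a dict with "img" (384x512x3 uint8, red, green, blue), "mtx" (3x3 intrinsics, pixels), "dist" ([k1, k2, p1, p2, k3] as OpenCV has them; the pictures are not rectified), "rvec" (rotation vector, rad) and "tvec" (3), from world to camera coordinates, as OpenCV has them. Camera axes: x right, y down, z forward; pixel columns grow to the right and rows downward; lengths in mm; the calibration is good to about 2 mm. A picture is of the moment at which its call begins. There is no depth.
- sign_off(): hands the job in; it is judged then, once.
The state is a dict: "clock": time; "qpos": joint angles; "qvel": joint speeds; "joint_efforts": joint torques, N m; "eef_pos": TCP position; "tcp_rot": TCP orientation; "contact_force": force on the tool from outside, world axes, zero at the start; "wrist_torque": the same for the moment, N m; "opening": opening from 0.0 (shut) to 1.0 (fully open); "grasp_force": force on a finger pad.
Only numpy, scipy, OpenCV 4.12 (cv2) and the standard library are available. Lean on these libraries where they do the work, as an engineer would, in place of code of your own. Each camera call takes 0.05 s, during which the arm holds its last target. There are 200 camera calls.

## Working session

There is one attempt and no reset: what is moved stays moved. The work goes in short steps, Python scripts to look and compute and a tool call to move; the robot and the scene stay as the last step left them, time stands still between calls to the robot, and variables do not carry over. Pictures are saved under pics/ and viewed, at most 10 in all, crops included, and the job is handed in when it is done.

Besides the shell and the picture viewer there is one more tool, called after ">>>" as name(argument=value, ...), one argument or row to a line, values as JSON. send_rows: Moves the arm, as the interface text tells. Its arguments: {"type":"object","properties":{"moves":{"type":"array"},"grip_force":{"type":"number"}},"required":["moves"]}

```bash
mkdir -p pics
cat > h.py <<'E'
import numpy as np, cv2, pickle
from rig import sense, grab_frame, sign_off
def snap(n,f):
    d=grab_frame(n); cv2.imwrite(f'pics/{f}.png',cv2.resize(d['img'][:,:,::-1],None,fx=1.5,fy=1.5)); pickle.dump(d,open(f'pics/{f}.pkl','wb')); return d
def ray(d,px):
    R=cv2.Rodrigues(np.array(d['rvec'],float))[0]; t=np.array(d['tvec'],float).ravel()
    u=cv2.undistortPoints(np.array([[px]],float),np.array(d['mtx']),np.array(d['dist']))[0,0]
    return -R.T@t, R.T@np.array([*u,1])
def atz(d,px,z):
    c,v=ray(d,px); return c+v*(z-c[2])/v[2]
def proj(d,p):
    return cv2.projectPoints(np.array(p,float).reshape(-1,1,3),np.array(d['rvec'],float),np.array(d['tvec'],float),np.array(d['mtx']),np.array(d['dist']))[0][:,0]
E
python3 - <<'E'
from h import *
a=snap('scene','s1');b=snap('top','t1')
print(sense()); print(ray(a,(256,192)),ray(b,(256,192)))
E
```

```text
{'clock': 0.1, 'qpos': array([-1.24040308e+00,  3.53594599e-01,  1.63405032e+00, -2.60261211e-05,
        1.15521085e+00, -2.42103279e-03]), 'qvel': array([-2.82454415e-04, -1.87135108e-03, -3.10090276e-03, -4.47674482e-04,
        4.85486971e-04, -8.82864998e-05]), 'joint_efforts': array([-2.52651298e-04, -6.06356335e+01, -3.42817748e+01, -8.55140888e-05,
        3.77841963e-03,  2.43363968e-05]), 'eef_pos': array([ 204.03893931, -590.32781391,  247.63097239]), 'tcp_rot': array([-3.14032948e+00,  2.07393637e-05,  3.32824815e-01]), 'contact_force': array([ 0.10565168, -0.38179208, -0.01615153]), 'wrist_torque': array([-0.04455411, -0.03447416,  0.02918872]), 'grasp_force': 0.0, 'opening': 0.998044073781183}
(array([1228.62435864,  -67.30013047,  819.97324793]), array([-0.68658041,  0.03380892, -0.72627958])) (array([400.79932367,  10.13732147, 925.52085166]), array([ 0.16857861, -0.03592105, -0.98508762]))
```

View pics/t1.png

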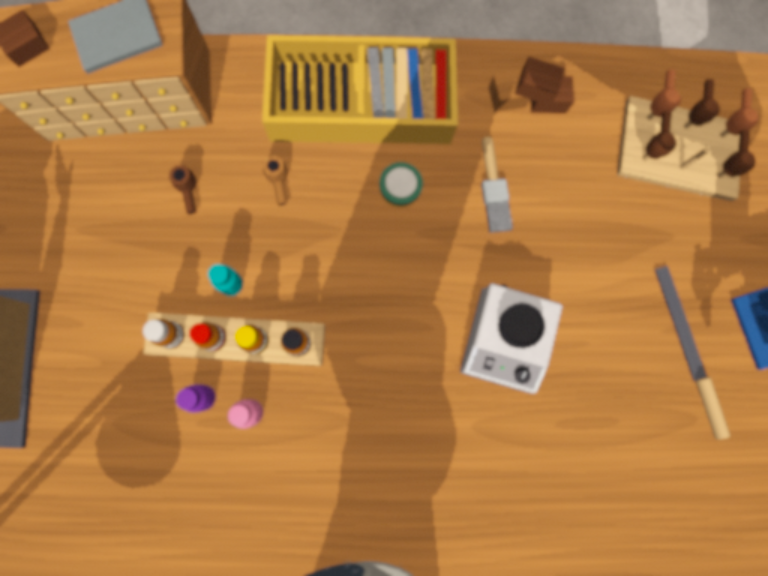

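View pics/s1.png

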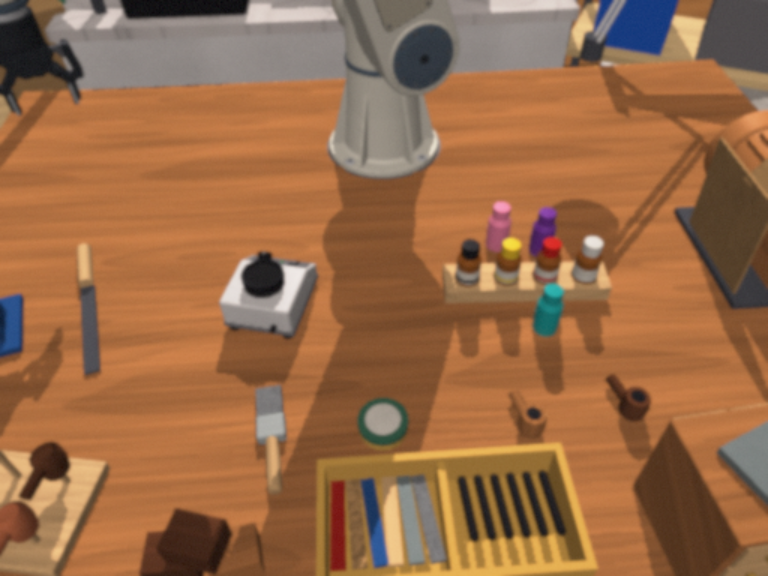

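Top view: the red-capped bottle in the rack is at (202,335), second from the left. The possible mix-ups are white (156,331), yellow (248,338) and black (294,341) in the rack, and the loose purple (195,398), pink (245,413) and turquoise (224,280) bottles. The mixer head is at about (521,325). Next I check this in one close crop.

Run:
```python
from h import *
b=pickle.load(open('pics/t1.pkl','rb'));a=pickle.load(open('pics/s1.pkl','rb'))
c1=cv2.resize(b['img'][180:290,90:222,::-1],None,fx=6,fy=5.4,interpolation=cv2.INTER_CUBIC)
c2=cv2.resize(a['img'][130:230,290:410,::-1],None,fx=4,fy=4,interpolation=cv2.INTER_CUBIC)
cv2.imwrite('pics/c1.png',cv2.resize(b['img'][180:290,90:222,::-1],None,fx=5,fy=5,interpolation=cv2.INTER_CUBIC))
# both: mixer crop & scene rack crop
c3=cv2.resize(b['img'][180:270,300:380,::-1],None,fx=4,fy=4,interpolation=cv2.INTER_CUBIC)
c3=cv2.copyMakeBorder(c3,0,40,0,0,cv2.BORDER_CONSTANT)
cv2.imwrite('pics/c2.png',np.hstack([c2[:,:480],c3[:400]]))
def cen(m):
    n,l,s,c=cv2.connectedComponentsWithStats(m.astype(np.uint8)); i=1+np.argmax(s[1:,4]); return c[i],s[i]
for n,d,box in(('top',b,(90,180,222,290)),('scene',a,(290,130,410,230))):
    x0,y0,x1,y1=box; h=cv2.cvtColor(d['img'],cv2.COLOR_RGB2HSV)[y0:y1,x0:x1].astype(int)
    H,S,V=h[...,0],h[...,1],h[...,2]
    for nm,m in(('red',((H<5)|(H>175))&(S>200)&(V>110)),('yel',(H>22)&(H<32)&(S>200)&(V>120)),('white',(S<60)&(V>130)),('purple',(H>130)&(H<150)&(S>120)),('pink',(H>160)&(S>60)&(S<160)&(V>150)),('turq',(H>83)&(H<97)&(S>120))):
        c,s=cen(m); p=c+[x0,y0]; print(n,nm,p.round(1),s, 'z107',atz(d,p,107).round(1),'z92',atz(d,p,92).round(1))
d=b['img'][180:270,300:380].max(2)<70
c,s=cen(d);p=c+[300,180];print('head',p,s,atz(b,p,94).round(1))
```

```text
top red [133.6 222. ] [ 38  37  12  11 112] z107 [471.6 248.9 107. ] z92 [472.9 253.3  92. ]
top yel [163.7 224. ] [ 67  37  14  15 168] z107 [467.7 182.4 107. ] z92 [469.  185.6  92. ]
top white [102.8 220. ] [  5  33  16  15 178] z107 [475.1 317.4 107. ] z92 [476.5 323.   92. ]
top purple [130.1 265.1] [ 28  77  24  17 315] z107 [378.1 251.7 107. ] z92 [377.7 256.1  92. ]
top pink [162.3 275.9] [ 62  87  22  18 291] z107 [356.3 181.  107. ] z92 [355.4 184.1  92. ]
top turq [150.1 186.9] [ 50   0  21  16 261] z107 [550.1 216.4 107. ] z92 [552.9 220.2  92. ]
scene red [367.8 165. ] [ 73  29  11  13 109] z107 [485.6 247.5 107. ] z92 [470.  254.1  92. ]
scene yel [337.8 166.5] [47 36  3  2  4] z107 [484.7 172.9 107. ] z92 [469.1 178.   92. ]
scene white [395.  163.3] [ 99  27  13  15 144] z107 [485.3 315.5 107. ] z92 [469.7 323.5  92. ]
scene purple [361.6 152. ] [ 64   9  16  30 275] z107 [436.7 244.  107. ] z92 [420.  250.6  92. ]
scene pink [332.4 149. ] [ 36   4  14  33 304] z107 [418.8 172.4 107. ] z92 [401.7 177.4  92. ]
scene turq [365.5 206.3] [ 67  59  18  34 444] z107 [619.2 208.8 107. ] z92 [606.4 214.6  92. ]
head [347.31818182 216.60064935] [ 33  23  29  28 616] [ 488.5 -227.3   94. ]
```

View pics/c1.png

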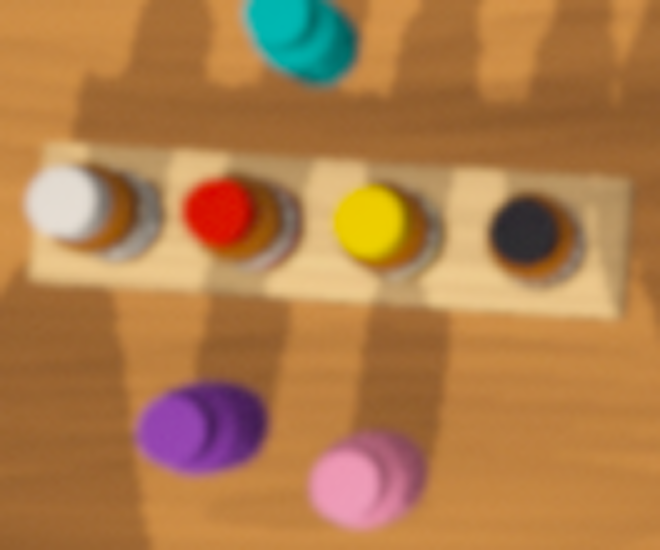

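View pics/c2.png

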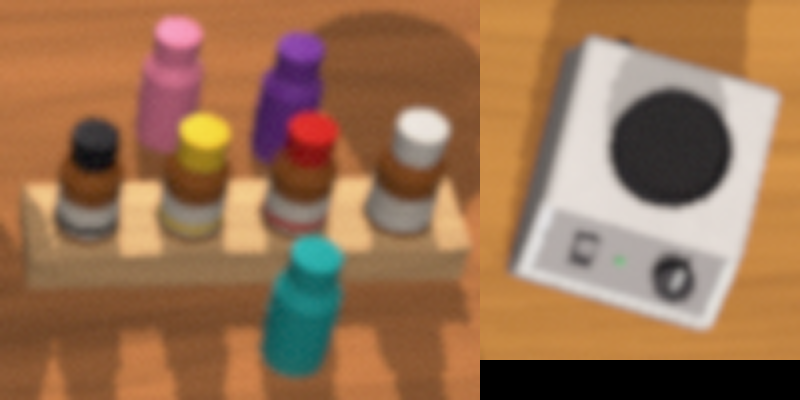

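The crop confirms it: the red cap with the red label stripe is the second bottle from the left in the rack, cap top at crop (218,213), which is top pixel (133.6,222.6). The head is centred at top pixel (347.3,216.6). I'll triangulate both while the arm approaches.

Run:
```python
from h import *
b=pickle.load(open('pics/t1.pkl','rb'));a=pickle.load(open('pics/s1.pkl','rb'))
def tri(p,q):
    (c1,v1),(c2,v2)=ray(b,p),ray(a,q); A=np.c_[v1,-v2]; s=np.linalg.lstsq(A,c2-c1,rcond=None)[0]; P,Q=c1+s[0]*v1,c2+s[1]*v2; return ((P+Q)/2).round(1),np.linalg.norm(P-Q).round(1)
print('red',tri((133.6,222.6),(368,161.5)), atz(a,(368,161.5),107), atz(b,(133.6,222.6),107))
print('white',atz(b,(103,220.8),107),'yel',atz(b,(164,224.6),107),'blk',atz(b,(195.2,226.3),107))
print('rack corners',[atz(b,(90+u/5,180+v/5),30).round(0) for u,v in((47,143),(630,178),(622,318),(30,282))])
d=a['img'][165:205,150:200].max(2)<60
n,l,s,c=cv2.connectedComponentsWithStats(d.astype(np.uint8));print(s,c+[150,165])
print('head scene',atz(a,(263/1.5,275/1.5),94),tri((347.3,216.6),(263/1.5,275/1.5)))
print(proj(a,[[488.5,-227.3,94],[471,249,107]]))
```

```text
red (array([470.6, 251. , 104.4]), np.float64(2.7)) [473.12461272 251.25759699 107.        ] [470.19128394 248.83991629 107.        ]
white [473.38275295 316.92001226 107.        ] yel [466.50075609 181.73111473 107.        ] blk [463.42174739 113.24364753 107.        ]
rack corners [array([510., 357.,  30.]), array([495.,  74.,  30.]), array([429.,  76.,  30.]), array([443., 360.,  30.])]
[[   0    0   50   40 1455]
 [  12    4   26   29  545]] [[174.27491409 184.60756014]
 [175.10091743 184.21284404]]
head scene [ 497.17983219 -227.44012308   94.        ] (array([ 489.3, -229.3,   86.3]), np.float64(0.4))
[[175.6212865  180.81511155]
 [366.89134782 160.97874463]]
```

>>> send_rows(
  moves=[
    [[0.015,0.047,0,0,0,0.14,0.6],[0.015,0.047,0,0,0,0.14,0.6],[0.015,0.047,0,0,0,0.14,0.6],[0.015,0.047,0,0,0,0.14,0.6],[0.015,0.047,0,0,0,0.14,0.6],[0.015,0.047,0,0,0,0.14,0.6],[0.015,0.047,0,0,0,0.14,0.6],[0.015,0.047,0,0,0,0.14,0.6],[0.015,0.047,0,0,0,0.064,0.6],[0.015,0.047,0,0,0,0,0.6]],
  ],
)

```text
clock: 1.1
eef_pos: [354.2, -118.8, 248.4]
tcp_rot: [3.141, 0.0, 1.519]
contact_force: [1.2, 0.3, -0.4]
opening: 0.799
grasp_force: 0.0
```

>>> send_rows(
  moves=[
    [[0.013,0.041,0,0,0,0,0.45],[0.013,0.041,0,0,0,0,0.45],[0.013,0.041,0,0,0,0,0.45],[0.013,0.041,0,0,0,0,0.45],[0.013,0.041,0,0,0,0,0.45],[0.013,0.041,0,0,0,0,0.45],[0.013,0.041,0,0,0,0,0.45],[0.013,0.041,0,0,0,0,0.45],[0.013,0.041,0,0,0,0,0.45],[0,0,-0.03,0,0,0,0.45]],
  ],
)

```text
clock: 2.1
eef_pos: [474.8, 253.9, 220.9]
tcp_rot: [3.135, -0.005, 1.52]
contact_force: [1.2, 0.1, -0.2]
opening: 0.723
grasp_force: 0.0
```

>>> send_rows(
  moves=[
    [[0,0,-0.03,0,0,0,0.45],[0,0,-0.03,0,0,0,0.45],[0,0,-0.015,0,0,0,0.45],[0,0,0,0,0,0,0.45],[0,0,0,0,0,0,0.45]],
  ],
)

```text
clock: 2.6
eef_pos: [471.2, 248.3, 143.4]
tcp_rot: [-3.141, 0.0, 1.517]
contact_force: [1.1, -1.0, -0.3]
opening: 0.724
grasp_force: 0.0
```

Run:
```python
from h import *
b=snap('top','t2');a=snap('scene','s2')
s=sense();print(s['eef_pos'],s['tcp_rot'],s['qpos'])
e=lambda i,f:cv2.resize(i[:,:,::-1],(f*i.shape[1],f*i.shape[0]),interpolation=cv2.INTER_CUBIC)
cv2.imwrite('pics/c3.png',np.hstack([e(b['img'][170:270,85:185],4),e(a['img'][110:210,310:410],4)]))
```

```text
[471.88722684 248.6205134  144.36696453] [ 3.14013663e+00 -8.88810758e-04  1.51668447e+00] [4.82082687e-01 3.38796902e-01 1.92194639e+00 2.62784589e-05
 8.79143612e-01 5.36178445e-01]
```

View pics/c3.png

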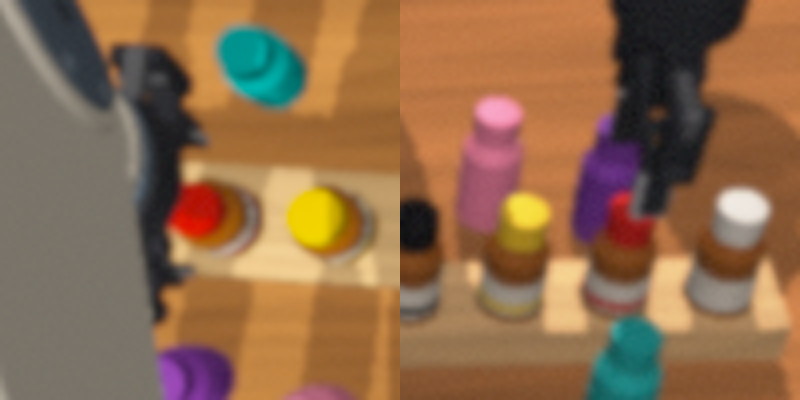

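Run:
```python
from h import *
a=pickle.load(open('pics/s2.pkl','rb'));b=pickle.load(open('pics/t2.pkl','rb'))
f=lambda d,o,P,x:(((proj(d,P)-o)*4)+[x,0]).round(0).tolist()
print(f(a,[310,110],[[507,247,132],[435,251,132],[471,250,107]],400))
print(f(b,[85,170],[[507,247,132],[435,251,132],[471,250,107]],0))
```

```text
[[647.0, 214.0], [624.0, 136.0], [629.0, 204.0]]
[[188.0, 138.0], [173.0, 273.0], [192.0, 209.0]]
```

The fingertips are at crop (650,205) in the scene view and about (192,138) and (188,272) in the top view. They straddle the red cap at (197,210) as predicted. I'm lowering and gripping the body.

>>> send_rows(
  moves=[
    [[0,0.001,-0.02,0,0,0,0.45],[0,0,-0.02,0,0,0,0.45],[0,0,-0.02,0,0,0,0.45],[0,0,-0.015,0,0,0,0.45],[0,0,-0.006,0,0,0,0.45],[0,0,0,0,0,0,0.45],[0,0,0,0,0,0,0.45]],
  ],
  grip_force=40,
)

```text
clock: 3.4
eef_pos: [471.8, 249.6, 63.3]
tcp_rot: [3.14, -0.001, 1.517]
contact_force: [-0.6, -0.5, 1.3]
opening: 0.723
grasp_force: 0.0
```

>>> send_rows(
  moves=[
    [[0,0,0,0,0,0,0.2],[0,0,0,0,0,0,0.1],[0,0,0,0,0,0,0.05],[0,0,0,0,0,0,0],[0,0,0,0,0,0,-0.2],[0,0,0,0,0,0,-0.4],[0,0,0,0,0,0,-0.4],[0,0,0,0,0,0,-0.4]],
  ],
  grip_force=40,
)

```text
clock: 4.2
eef_pos: [471.5, 249.4, 62.8]
tcp_rot: [3.141, -0.0, 1.517]
contact_force: [-2.1, -1.0, 6.7]
opening: 0.478
grasp_force: 39.8
```

>>> send_rows(
  moves=[
    [[0,0,0.003,0,0,0,-0.4],[0,0,0.006,0,0,0,-0.4],[0,0,0.011,0,0,0,-0.4],[0,0,0.02,0,0,0,-0.4],[0,0,0.03,0,0,0,-0.4],[0,0,0.03,0,0,0,-0.4],[0,0,0.03,0,0,0,-0.4],[0,0,0.01,0,0,0,-0.4],[0,0,0,0,0,0,-0.4],[0,0,0,0,0,0,-0.4]],
  ],
)

```text
clock: 5.2
eef_pos: [470.6, 249.0, 201.5]
tcp_rot: [-3.141, 0.0, 1.517]
contact_force: [-0.4, -0.3, -0.5]
opening: 0.477
grasp_force: 40.6
```

Run:
```python
from h import *
b=snap('top','t3');a=snap('scene','s3')
s=sense();print(s['eef_pos'],s['tcp_rot'],s['contact_force'],s['opening'],s['grasp_force'])
p=s['eef_pos'];print('pred cap',proj(a,[[p[0],p[1],p[2]+44]]),'underside',proj(a,[[p[0],p[1],p[2]-48]]))
e=lambda i,f:cv2.resize(i[:,:,::-1],(f*i.shape[1],f*i.shape[0]),interpolation=cv2.INTER_CUBIC)
cv2.imwrite('pics/c4.png',np.hstack([e(b['img'][170:270,85:185],4),e(a['img'][90:190,310:410],4)]))
```

```text
[470.28582272 248.8472507  200.76575562] [-3.13935892e+00  1.33398776e-03  1.51683324e+00] [-0.44613787 -0.48984843 -1.73954886] 0.47694406664833944 40.64369497820735
pred cap [[377.56183059 115.51758026]] underside [[370.10179237 146.7534607 ]]
```

View pics/c4.png

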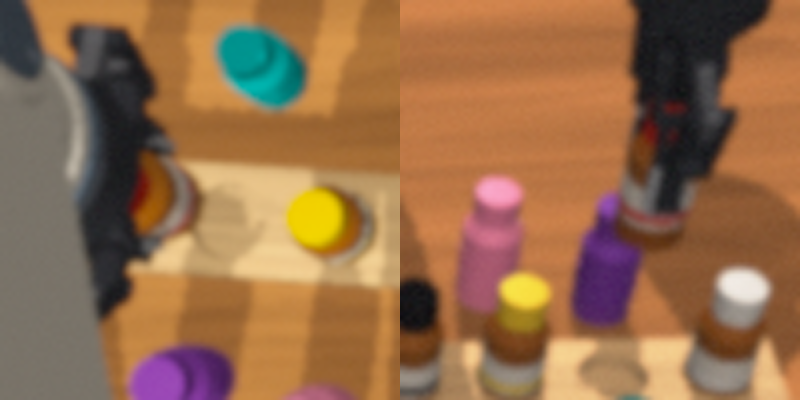

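Bottle held and upright: its underside is at crop (650,234) in the scene view, and its hole is empty at (230,215) in the top view. The neighbours are untouched. Carrying it to the mixer.

>>> send_rows(
  moves=[
    [[0.001,-0.015,0,0,0,0,-0.4],[0.001,-0.03,0,0,0,0,-0.4],[0.0015,-0.04,0,0,0,0,-0.4],[0.0015,-0.04,0,0,0,0,-0.4],[0.0015,-0.04,0,0,0,0,-0.4],[0.0015,-0.04,0,0,0,0,-0.4],[0.0015,-0.04,0,0,0,0,-0.4],[0.0015,-0.04,0,0,0,0,-0.4],[0.0015,-0.04,0,0,0,0,-0.4],[0.0015,-0.04,0,0,0,0,-0.4]],
  ],
)

```text
clock: 6.3
eef_pos: [484.0, -117.9, 201.4]
tcp_rot: [-3.14, -0.0, 1.517]
contact_force: [0.5, 0.3, -1.0]
opening: 0.483
grasp_force: 40.6
```

>>> send_rows(
  moves=[
    [[0.0015,-0.04,0,0,0,0,-0.4],[0.001,-0.03,0,0,0,0,-0.4],[0.001,-0.02,0,0,0,0,-0.4],[0.001,-0.015,0,0,0,0,-0.4],[0,-0.007,0,0,0,0,-0.4],[0,0,-0.02,0,0,0,-0.4],[0,0,-0.015,0,0,0,-0.4],[0,0,0,0,0,0,-0.4],[0,0,0,0,0,0,-0.4]],
  ],
)

```text
clock: 7.2
eef_pos: [489.5, -227.2, 167.2]
tcp_rot: [-3.141, -0.0, 1.517]
contact_force: [0.6, -0.5, -1.7]
opening: 0.48
grasp_force: 40.7
```

Run:
```python
from h import *
b=snap('top','t4');a=snap('scene','s4')
s=sense();print(s['eef_pos'],s['tcp_rot'],s['contact_force'],s['opening'],s['grasp_force'])
p=s['eef_pos'];P=[[p[0],p[1],p[2]-48],[488.5,-227.3,94],[489,-229,94]]
print(((proj(b,P)-[300,170])*4).round(0).tolist(),((proj(a,P)-[125,120])*4+[400,0]).round(0).tolist())
e=lambda i,f:cv2.resize(i[:,:,::-1],(f*i.shape[1],f*i.shape[0]),interpolation=cv2.INTER_CUBIC)
cv2.imwrite('pics/c5.png',np.hstack([e(b['img'][170:270,300:400],4),e(a['img'][120:220,125:225],4)]))
```

```text
[ 490.15894008 -227.58259789  168.02202621] [3.14069739e+00 3.11503549e-04 1.51729299e+00] [ 4.18331819e-02 -1.22647661e-03 -1.76494567e+00] 0.47949510483318386 40.72492000646889
[[203.0, 179.0], [189.0, 186.0], [192.0, 186.0]] [[595.0, 215.0], [602.0, 243.0], [600.0, 244.0]]
```

View pics/c5.png

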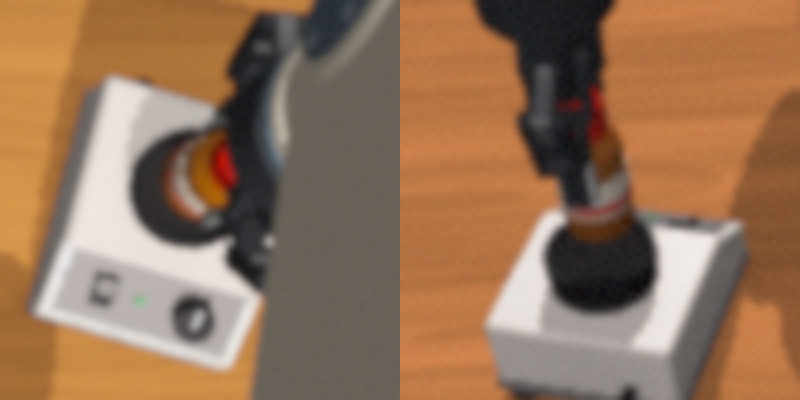

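Run:
```python
from h import *
from scipy.optimize import least_squares
t=np.linspace(0,2*np.pi,90)
def circ(c,r,z): return np.c_[c[0]+r*np.cos(t),c[1]+r*np.sin(t),np.full(90,z)]
def sil(d,c): return proj(d,np.r_[circ(c,35,94),circ(c,35,71)])
def bb(q): return np.r_[q.min(0),q.max(0)]
A=pickle.load(open('pics/s1.pkl','rb'));B=pickle.load(open('pics/t1.pkl','rb'))
for n,d,ob in(('top',B,np.array([333,203,361,230])),('scene',A,np.array([162,169,187,197]))):
    r=least_squares(lambda c:bb(sil(d,c))-ob,[489,-228]);print(n,r.x.round(1),r.fun.round(2))
b=pickle.load(open('pics/t4.pkl','rb'));a=pickle.load(open('pics/s4.pkl','rb'))
F=7
def ov(d,o,w,h):
    i=cv2.resize(d['img'][o[1]:o[1]+h,o[0]:o[0]+w,::-1],None,fx=F,fy=F,interpolation=cv2.INTER_CUBIC)
    for c,r,z,col in(((490.2,-227.6),21,120,(0,255,0)),((489.5,-228.5),35,94,(255,255,0))):
        q=(proj(d,circ(c,r,z))-o+.5)*F-.5
        cv2.polylines(i,[q.round().astype(np.int32)],True,col,1)
    return i
cv2.imwrite('pics/c6.png',np.hstack([ov(b,[325,185],50,65),ov(a,[150,150],50,65)]))
```

```text
top [ 489.7 -229.5] [-2.41 -2.22  2.39  2.18]
scene [ 483.4 -231.7] [-2.47  0.63  2.52 -0.74]
```

View pics/c6.png

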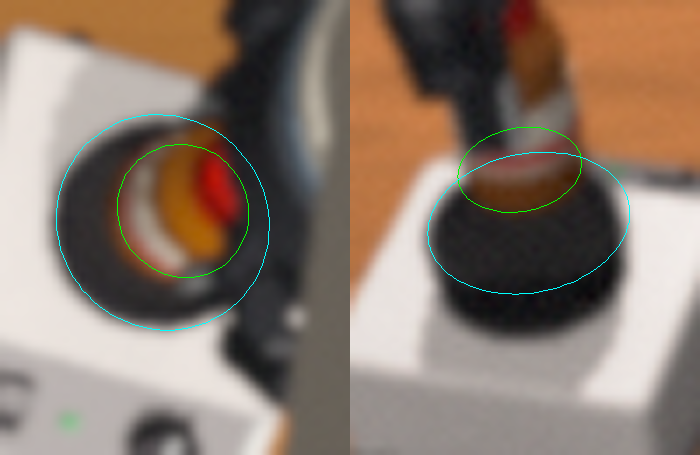

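In the overlay the head rim is centred at about (163,221) in the top half and (529,222) in the scene half. The bottle's underside lies about 1 to 2 mm to +y of the tool, so I shift -2 mm in y and lower.

>>> send_rows(
  moves=[
    [[0,-0.002,-0.005,0,0,0,-0.4],[0,0,-0.01,0,0,0,-0.4],[0,0,-0.008,0,0,0,-0.4],[0,0,-0.002,0,0,0,-0.4],[0,0,0,0,0,0,-0.4],[0,0,0,0,0,0,-0.4]],
  ],
)

```text
clock: 7.9
eef_pos: [489.7, -229.7, 142.2]
tcp_rot: [-3.141, -0.0, 1.517]
contact_force: [-0.7, -0.1, -1.8]
opening: 0.479
grasp_force: 40.7
```

>>> send_rows(
  moves=[
    [[0,0,-0.002,0,0,0,-0.4],[0,0,-0.002,0,0,0,-0.4],[0,0,0,0,0,0,-0.4]],
  ],
)

```text
clock: 8.2
eef_pos: [489.6, -229.6, 138.1]
tcp_rot: [-3.141, -0.0, 1.517]
contact_force: [0.1, -0.5, -0.2]
opening: 0.477
grasp_force: 40.7
```

>>> send_rows(
  moves=[
    [[0,0,-0.002,0,0,0,-0.4],[0,0,-0.001,0,0,0,-0.4],[0,0,0,0,0,0,-0.4]],
  ],
)

```text
clock: 8.5
eef_pos: [489.7, -229.7, 135.5]
tcp_rot: [3.141, 0.0, 1.517]
contact_force: [-1.4, -0.5, 3.4]
opening: 0.48
grasp_force: 41.2
```

>>> send_rows(
  moves=[
    [[0,0,-0.001,0,0,0,-0.4],[0,0,-0.001,0,0,0,-0.4],[0,0,0,0,0,0,-0.4]],
  ],
)

```text
clock: 8.8
eef_pos: [489.8, -229.8, 133.5]
tcp_rot: [3.141, 0.0, 1.517]
contact_force: [-1.9, 1.4, 6.3]
opening: 0.481
grasp_force: 41.4
```

>>> send_rows(
  moves=[
    [[0,0,-0.001,0,0,0,-0.4],[0,0,-0.001,0,0,0,-0.4],[0,0,0,0,0,0,-0.4]],
  ],
)

```text
clock: 9.1
eef_pos: [489.8, -229.8, 131.8]
tcp_rot: [3.141, 0.0, 1.517]
contact_force: [-2.9, 1.6, 9.0]
opening: 0.477
grasp_force: 41.7
```

>>> send_rows(
  moves=[
    [[0,0,-0.001,0,0,0,-0.4],[0,0,0,0,0,0,-0.4]],
  ],
)

```text
clock: 9.3
eef_pos: [489.8, -229.8, 131.7]
tcp_rot: [3.141, 0.0, 1.517]
contact_force: [-5.7, 3.8, 20.1]
opening: 0.482
grasp_force: 42.6
```

The jump to 20 N with no further travel means the head is on its stop. I'm holding it there for about 2.8 s.

>>> send_rows(
  moves=[
    [[0,0,0,0,0,0,-0.4],[0,0,0,0,0,0,-0.4],[0,0,0,0,0,0,-0.4],[0,0,0,0,0,0,-0.4],[0,0,0,0,0,0,-0.4],[0,0,0,0,0,0,-0.4],[0,0,0,0,0,0,-0.4],[0,0,0,0,0,0,-0.4],[0,0,0,0,0,0,-0.4],[0,0,0,0,0,0,-0.4]],
  ],
)

```text
clock: 10.3
eef_pos: [489.8, -229.8, 131.7]
tcp_rot: [3.141, 0.0, 1.517]
contact_force: [-6.3, 2.4, 19.8]
opening: 0.477
grasp_force: 42.6
```

>>> send_rows(
  moves=[
    [[0,0,0,0,0,0,-0.4],[0,0,0,0,0,0,-0.4],[0,0,0,0,0,0,-0.4],[0,0,0,0,0,0,-0.4],[0,0,0,0,0,0,-0.4],[0,0,0,0,0,0,-0.4],[0,0,0,0,0,0,-0.4],[0,0,0,0,0,0,-0.4],[0,0,0,0,0,0,-0.4],[0,0,0,0,0,0,-0.4]],
  ],
)

```text
clock: 11.3
eef_pos: [489.8, -229.8, 131.7]
tcp_rot: [3.141, 0.0, 1.517]
contact_force: [-6.9, 2.6, 20.6]
opening: 0.481
grasp_force: 42.6
```

>>> send_rows(
  moves=[
    [[0,0,0,0,0,0,-0.4],[0,0,0,0,0,0,-0.4],[0,0,0,0,0,0,-0.4],[0,0,0,0,0,0,-0.4],[0,0,0,0,0,0,-0.4],[0,0,0,0,0,0,-0.4],[0,0,0,0,0,0,-0.4],[0,0,0,0,0,0,-0.4]],
  ],
)

```text
clock: 12.1
eef_pos: [489.9, -229.8, 131.7]
tcp_rot: [3.141, 0.0, 1.517]
contact_force: [-6.1, 2.3, 20.4]
opening: 0.478
grasp_force: 42.6
```

>>> send_rows(
  moves=[
    [[0,0,0.003,0,0,0,-0.4],[0,0,0.005,0,0,0,-0.4],[0,0,0.01,0,0,0,-0.4],[0,0,0.02,0,0,0,-0.4],[0,0,0.025,0,0,0,-0.4],[0,0.001,0.02,0,0,0,-0.4],[0,0,0.015,0,0,0,-0.4],[0,0,0.006,0,0,0,-0.4],[0,0,0.003,0,0,0,-0.4],[0,0,0,0,0,0,-0.4]],
  ],
)

```text
clock: 13.1
eef_pos: [489.6, -228.7, 237.1]
tcp_rot: [-3.141, -0.0, 1.517]
contact_force: [-0.3, 0.3, -1.7]
opening: 0.48
grasp_force: 40.7
```

>>> send_rows(
  moves=[
    [[0,0,0,0,0,0,-0.4],[0,0,0,0,0,0,-0.4],[0,0,0,0,0,0,-0.4],[0,0,0,0,0,0,-0.4],[0,0,0,0,0,0,-0.4],[0,0,0,0,0,0,-0.4]],
  ],
)

```text
clock: 13.7
eef_pos: [489.7, -228.7, 237.2]
tcp_rot: [-3.142, -0.0, 1.517]
contact_force: [0.9, -0.5, -0.9]
opening: 0.478
grasp_force: 40.7
```

Run:
```python
from h import *
b=snap('top','t7');a=snap('scene','s7')
s=sense();print({k:np.round(s[k],3) for k in('clock','eef_pos','tcp_rot','qvel','contact_force','wrist_torque','opening','grasp_force')})
t=np.linspace(0,2*np.pi,90); p=s['eef_pos']; F=5
def ov(d,o,w,h):
    i=cv2.resize(d['img'][o[1]:o[1]+h,o[0]:o[0]+w,::-1],None,fx=F,fy=F,interpolation=cv2.INTER_CUBIC)
    for c,r,z,col in((p,21,p[2]-47.7,(0,255,0)),((489.5,-228.5),35,94,(255,255,0))):
        q=(proj(d,np.c_[c[0]+r*np.cos(t),c[1]+r*np.sin(t),0*t+z])-o+.5)*F-.5
        cv2.polylines(i,[q.round().astype(np.int32)],True,col,1)
    q=(proj(d,[[p[0],p[1],p[2]-47.7],[p[0],p[1],p[2]+44.3]])-o+.5)*F
    cv2.line(i,*[tuple(map(int,v)) for v in q],(0,255,0),1)
    return i
cv2.imwrite('pics/c7.png',np.hstack([ov(b,[315,175],70,90),ov(a,[130,110],80,90)]))
```

```text
{'clock': np.float64(13.8), 'eef_pos': array([ 489.683, -228.701,  237.275]), 'tcp_rot': array([-3.142, -0.   ,  1.517]), 'qvel': array([ 0.   , -0.001, -0.001, -0.   , -0.001, -0.002]), 'contact_force': array([-0.243, -0.452, -1.77 ]), 'wrist_torque': array([-0.023, -0.025,  0.007]), 'opening': np.float64(0.478), 'grasp_force': np.float64(40.74)}
```

View pics/c7.png

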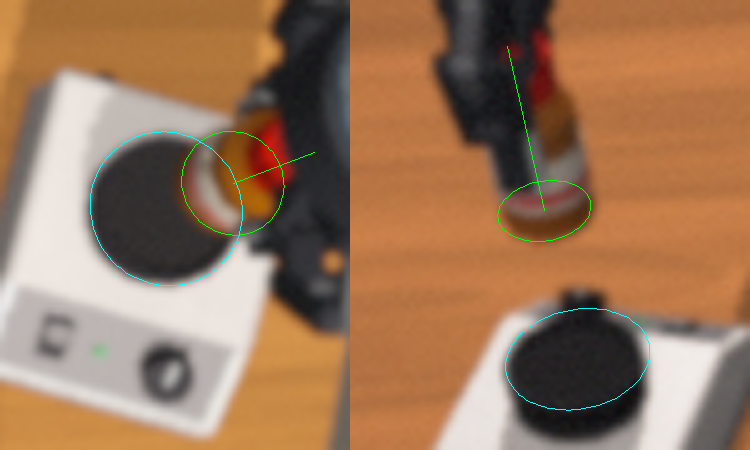

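The bottle hangs upright and still over the head: its underside is at (545,212) in the scene half and (232,183) in the top half, both matching the predicted circle. The head at (577,358) has sprung back. Handing in.

```bash
python3 -c "
from rig import sign_off; print(sign_off())"
```

```text
the job is handed in; nothing more can be done
None
```

Job handed in: I pressed the red-capped bottle onto the mixer head, by force and travel fully down, for about 2.8 s, and it is now held still and upright about 10 cm above the middle of the head; I moved nothing else.

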